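# Cross-stack the L-packs of a choke core

## Task

Build the second layer of the choke core on the stacking jig. First swivel the crooked bottom pack square against its neighbour and the brass pins and push the joint firmly shut; then lay the two spare L-packs flat on top, turned crosswise to the layer beneath so that their solid corners bridge the joints below and the pile stands level, slide them up to the pins and push them firmly together. Never ram the packs, and leave the coil former, meter and jar alone.

Things in the scene. Friction and masses are not known exactly. Their poses are not given: they have to be found in the camera images.
- jig_seat (a point): Stacking jig: brown board 180 x 160 x 10 mm fixed to the bench, with four brass pins 10 mm thick, 30 mm tall. Point: middle of the 100 x 100 mm square that the core fills, on the board's top face, 10 mm above the bench. Axes: the jig's x, y, z (all mm below are in them). The core's outer faces bear on the pins at x = -50 and y = -50. Board: x -78..102, y -78..82.
- pins_x (a point): Half-way between the tops of the two pins on the -x side; pin centres at (-55, -43) and (-55, 43) in the jig's frame. Between them is room for a finger.
- pins_y (a point): Half-way between the tops of the two pins on the -y side; pin centres at (-40, -55) and (40, -55) in the jig's frame. Between them is room for a finger.
- place_a (a point): Where the centre of base_a's long leg belongs (it lies there): jig (-37.5, 0), half-way up the bottom layer; heel at (-50, -50).
- place_b (a point): Where the centre of base_b's long leg belongs: jig (37.5, 0), half-way up the bottom layer. There its y axis points to the jig's -y, its heel is at (50, 50), its long leg's end bears on the (40, -55) pin. Each short leg then butts on the other pack's long leg; both joints close as base_b is pushed to -x, firmly: 8 to 15 N, never over 40.
- place_1 (a point): Second layer, first place: jig (0, -37.5), 18 mm above the board. The pack's y axis points along the jig's -x: heel at (50, -50), long leg on the two -y pins, its end on the (-55, -43) pin.
- place_2 (a point): Second layer, second place: jig (0, 37.5), 18 mm above the board. The pack's y axis points along the jig's +x: heel at (-50, 50), short leg on the (-55, 43) pin. The second layer's two joints close as this pack is pushed towards -y against the first, firmly: 8 to 15 N, never over 40.
- base_a_mid (a point): L-shaped pack of bonded steel sheets, 12 mm thick, legs 25 mm wide, 0.3 to 0.4 kg. Point: centre of the long leg, half-way up. Frame: y along the long leg away from the heel (outside corner), x the way the short leg points, z up. In mm, long leg x -12.5..12.5, y -50..50; short leg x 12.5..62.5, y -50..-25; heel (-12.5, -50). Lies in place: jig (-37.5, 0), y axes alike.
- base_b_mid (a point): The crooked pack, same shape and frame as base_a. Lies flat on the jig's board beside base_a, turned 9 to 23 degrees clockwise (seen from above) from its place, up to 27 mm out to +x and 9 mm to +y. Its long leg's free end is within 20 mm of base_a's short leg and 10 mm of the (40, -55) pin. Loose: it slides when pushed with 2 to 5 N.
- pack_c_mid (a point): L-shaped pack of bonded steel sheets, 12 mm thick, legs 25 mm wide, 0.3 to 0.4 kg. Point: centre of the long leg, half-way up. Frame: y along the long leg away from the heel (outside corner), x the way the short leg points, z up. In mm, long leg x -12.5..12.5, y -50..50; short leg x 12.5..62.5, y -50..-25; heel (-12.5, -50). Spare, flat on the bench on the robot's left.
- pack_d_mid (a point): Spare pack, same shape and frame as pack_c, flat on the bench on the robot's right. The two spares are alike: either may go in either place.
- base_a_heel (a point): Outside heel corner of base_a, half-way up.
- base_b_heel (a point): Outside heel corner of base_b, half-way up.
- pack_c_heel (a point): Outside heel corner of pack_c, half-way up.
- pack_d_heel (a point): Outside heel corner of pack_d, half-way up.
- base_a: The same pack as base_a_mid; origin under its long leg's centre.
- base_b: The same pack as base_b_mid; origin under its long leg's centre.
- pack_c: The same pack as pack_c_mid; origin under its long leg's centre.
- pack_d: The same pack as pack_d_mid; origin under its long leg's centre.
- former_mid (a point): Bystander: empty cream coil former, 48 x 48 x 48 mm; the point is its centre.
- meter_mid (a point): Bystander: black pointer meter lying on its back, 75 x 120 x 42 mm; the point is its centre, 17 mm up.
- jar_mid (a point): Bystander: closed amber jar with a green lid, 56 mm diameter, 75 mm tall; the point is its centre.

How it is judged:
By the outcome, as a careful person would: the job done as asked, in the order asked, and still so for the second after the job is handed in, with the robot touching nothing.
It also fails if it takes over 72 s, if anything falls off the work surface, if the arm or the gripper's body presses on something with over 40 N, if the wrist force passes 120 N, or if a joint passes its speed limit or range.

## Robot

A 6-joint arm with a two-finger parallel gripper is mounted at the origin on the work surface. World frame = base frame: x ahead of the robot, y to its left, z up, the work surface at z = 0. Lengths are in m, angles in rad, forces in N, time in s.
With the tool pointing down it reaches from about 0.325 to 0.925 m from the base axis. Payload 3.1 kg.
Tool frame: the origin (TCP) lies between the finger pads; the fingertips stand 25 mm ahead of it and the grasp point (between the pads) lies 6 mm ahead of it; z points along the fingers, y is the direction in which the jaws open and shut (so a half turn about z gives the same grasp; the last joint's range is limited). The gripper opens to 85 mm and grips with 20 to 120 N. Pads are 22 mm wide; open, the fingers measure 114 mm over their backs; the gripper's body (76 mm by 85 mm) begins 54 mm behind the grasp point. The pads swing forward as they close: fully open they stand 13 mm farther back than shut.
Start: joints at [1.04, 0.217, 1.613, -0, 1.311, -0.112], TCP at [0.254, 0.571, 0.256] pointing down, gripper open.
Joint ranges: [-2.75, 2.75], [-0.78, 2.1], [0.31, 2.55], [-1.13, 4.27], [0.13, 2.63], [-2.58, 2.58]. Speed limits (rad/s): [2.79, 2.79, 3.14, 3.14, 3.14, 3.14].

## Interface

Orientations are given as a unit quaternion [w, x, y, z].
In Python, from station import robot gives the robot as it stands.
- The arm moves only by the tool play_rows, never from a script. Its argument "commands" is a list of rows, each a list of 6 numbers: the shift along the world's x, y, z in units of 50 mm (1.0 is 50 mm), then the turn, a rotation vector about the world's x, y, z in rad. In form: [[x, y, z, ax, ay, az], ...]. A call has 1 to 10 rows; each row is the pose to reach, as a shift and turn from the pose commanded when the call began; what a row does not reach only later rows make up. A row lasts 1/10 s, in which the tool goes at most 50 mm and 8.59 degrees, less where a joint would pass 70% of its speed; a pose out of reach is approached as far as the arm can. A call with a gripper value outside its range is refused whole. "grip" is the opening, from -1 (shut) to 1 (fully open), so that 0 is half open, set as the call begins (left out, the last holds). The fingers move at their own pace and stop on an object; "grip_force" is the grip in N (left out, the last holds). Time passes only in rows, so rows that repeat a pose let the fingers close. It gives the time, the measured TCP pose, the force and the opening at its end, in the units of the state.
- robot.get_state(): the state, without advancing time (a new reading comes with each control period).
- robot.get_image(name): name is "scene" or "top" or "wrist"; returns a dict with "frame" (384x512x3 uint8, blue, green, red), "fx", "fy", "cx", "cy" (pixels), "R" (3x3) and "t" (3): a world point X has camera coordinates R X + t; the wrist camera has in their place "T_tool_cam" (4x4, takes a point from camera to tool coordinates, whose origin is the TCP and whose axes are the flange's). Camera axes: x right, y down, z forward; pixel columns grow to the right and rows downward; lengths in m; the calibration is good to about 2 mm. A picture is of the moment at which its call begins: read the wrist's pose just before it. There is no depth.
- robot.hand_in(): hands the job in, once; it reports no verdict.
The state is a dict: "clock": time; "qpos": joint angles; "qd": joint speeds; "tau": joint torques, N m; "position": TCP position; "orientation": TCP orientation; "wrist_force": force on the tool from outside, world axes, zero at the start; "torque": the same for the moment, N m; "gripper_width": opening from 0.0 (shut) to 1.0 (fully open).
Only numpy, scipy, OpenCV 4.12 (cv2) and the standard library are available. Lean on these libraries where they do the work, as an engineer would, in place of code of your own. Each camera call takes 0.05 s, during which the arm holds its last target.

## Working session

There is one attempt and no reset: what is moved stays moved. The work goes in short steps, Python scripts to look and compute and a tool call to move; the robot and the scene stay as the last step left them, time stands still between calls to the robot, and variables do not carry over. Pictures are saved under pics/ and viewed, and the job is handed in when it is done.

Besides the shell and the picture viewer there is one more tool, called after ">>>" as name(argument=value, ...), one argument or row to a line, values as JSON. play_rows: Moves the arm, as the interface text tells. Its arguments: {"type":"object","properties":{"commands":{"type":"array","items":{"type":"array","items":{"type":"number"}}},"grip":{"type":"number"},"grip_force":{"type":"number"}},"required":["commands"]}

```bash
ls; mkdir -p pics; python3 - <<'E'
from station import robot
import cv2
s=robot.get_state(); print({k:s[k] for k in s})
for n in ("scene","top","wrist"):
    im=robot.get_image(n); cv2.imwrite(f"pics/{n}0.png",im["frame"]); print(n,{k:im[k] for k in im if k!="frame"})
E
```

```text
pics
{'clock': 0.0, 'qpos': array([ 1.03980392e+00,  2.17762290e-01,  1.61494658e+00,  4.31459013e-05,
        1.31129585e+00, -1.12195246e-01]), 'qd': array([-8.35170164e-04,  5.96246950e-04, -8.84045518e-05, -4.77699839e-04,
       -5.80031673e-04, -1.38083971e-04]), 'tau': array([ 9.41660546e-04, -3.96848309e+01, -3.03854191e+01, -6.81612437e-05,
        9.54889983e-03, -2.09397035e-05]), 'position': array([0.25374228, 0.57034153, 0.25495666]), 'orientation': array([-4.00977232e-04,  2.07876945e-01,  9.78154242e-01, -1.13761503e-03]), 'wrist_force': array([0.0633697 , 0.22907045, 0.49309604]), 'torque': array([-0.01065908,  0.01705282, -0.02444533]), 'gripper_width': 0.9979770217477338}
scene {'fx': 449.5893246971914, 'fy': 449.5893246971914, 'cx': 256.7299288112737, 'cy': 195.04741372531043, 'R': array([[-4.84924475e-01,  8.74556030e-01, -6.38096052e-05],
       [ 5.42219760e-01,  3.00593166e-01, -7.84628244e-01],
       [-6.86182181e-01, -3.80520038e-01, -6.19966544e-01]]), 't': array([ 0.32109541, -0.24856106,  1.57518671])}
top {'fx': 491.3850172736578, 'fy': 491.3850172736578, 'cx': 258.12264027822073, 'cy': 186.47071441578566, 'R': array([[ 0.00626263, -0.99988772, -0.01361342],
       [-0.99019809, -0.00430124, -0.13960386],
       [ 0.13952963,  0.01435427, -0.99011385]]), 't': array([-0.00888346,  0.58832774,  1.31905379])}
wrist {'fx': 289.3885364515528, 'fy': 289.3885364515528, 'cx': 255.83151940258668, 'cy': 196.53494700952447, 'T_tool_cam': array([[ 9.43200027e-04, -9.56989659e-01, -2.90120499e-01,
         7.45854517e-02],
       [ 9.99999472e-01,  1.02064871e-03, -1.15644111e-04,
         1.41589231e-03],
       [ 4.06781330e-04, -2.90120237e-01,  9.56990116e-01,
        -1.16212889e-01],
       [ 0.00000000e+00,  0.00000000e+00,  0.00000000e+00,
         1.00000000e+00]])}
```

View pics/top0.png

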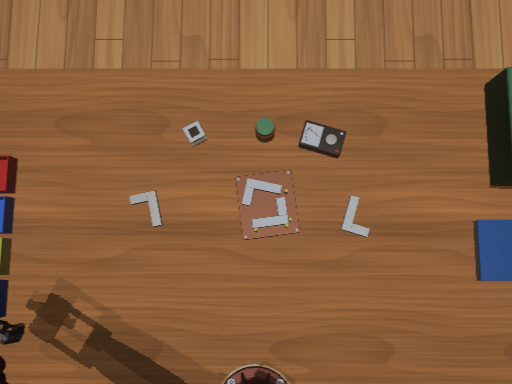

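View pics/scene0.png

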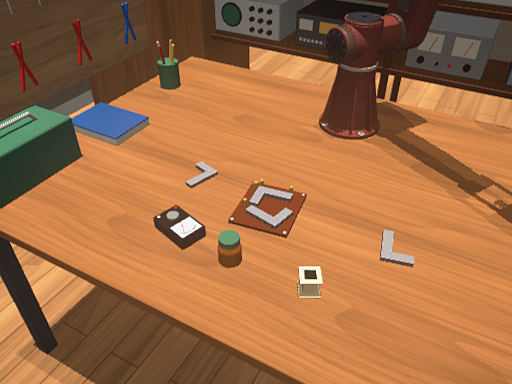

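View pics/wrist0.png

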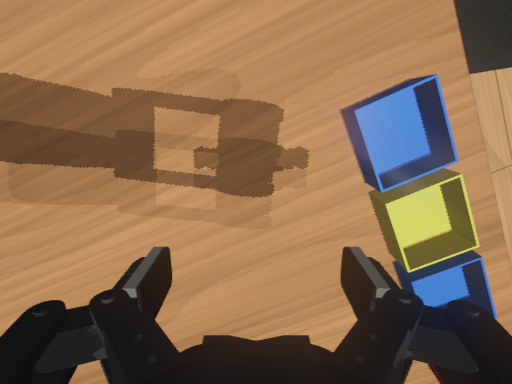

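```bash
cat > h.py <<'E'
import numpy as np, cv2
from scipy.spatial.transform import Rotation as Ro
from station import robot
def cast(im,px,z,st=None):
    """px Nx2 -> world points on plane z"""
    px=np.atleast_2d(np.asarray(px,float))
    d=np.c_[(px[:,0]-im["cx"])/im["fx"],(px[:,1]-im["cy"])/im["fy"],np.ones(len(px))]
    if "R" in im:
        o=-im["R"].T@im["t"]; D=d@im["R"]
    else:
        q=st["orientation"]; Rt=Ro.from_quat([q[1],q[2],q[3],q[0]]).as_matrix()
        T=im["T_tool_cam"]; o=Rt@T[:3,3]+st["position"]; D=d@(Rt@T[:3,:3]).T
    s=(z-o[2])/D[:,2]
    return o+s[:,None]*D
def proj(im,P,st=None):
    P=np.atleast_2d(np.asarray(P,float))
    if "R" in im: C=P@im["R"].T+im["t"]
    else:
        q=st["orientation"]; Rt=Ro.from_quat([q[1],q[2],q[3],q[0]]).as_matrix()
        T=im["T_tool_cam"]; C=((P-st["position"])@Rt-T[:3,3])@T[:3,:3]
    return np.c_[im["fx"]*C[:,0]/C[:,2]+im["cx"],im["fy"]*C[:,1]/C[:,2]+im["cy"]]
def snap(name,save=None):
    st=robot.get_state(); im=robot.get_image(name)
    if save: cv2.imwrite(f"pics/{save}.png",im["frame"])
    return st,im
def yaw(st):
    q=st["orientation"]; Rt=Ro.from_quat([q[1],q[2],q[3],q[0]]).as_matrix()
    return np.degrees(np.arctan2(Rt[1,1],Rt[0,1])), Rt
E
python3 - <<'E'
from h import *
im=robot.get_image("top")
print(cast(im,[[236,177],[290,170],[299,235],[244,240]],.01).round(3))
print("c",cast(im,[[131,199],[153,192],[161,225]],.012).round(3))
print("d",cast(im,[[354,197],[343,229],[368,235]],.012).round(3))
print("former jar meter",cast(im,[[194,131],[264,128],[322,138]],.05).round(3))
cv2.imwrite("pics/topz.png",cv2.resize(im["frame"][100:260,110:390],None,fx=2.8,fy=2.8,interpolation=cv2.INTER_CUBIC))
print(robot.get_state()["clock"],yaw(robot.get_state()))
E
```

```text
[[ 0.62   0.058  0.01 ]
 [ 0.64  -0.096  0.01 ]
 [ 0.457 -0.12   0.01 ]
 [ 0.442  0.033  0.01 ]]
c [[0.555 0.354 0.012]
 [0.575 0.292 0.012]
 [0.482 0.266 0.012]]
d [[ 0.564 -0.275  0.012]
 [ 0.474 -0.243  0.012]
 [ 0.458 -0.312  0.012]]
former jar meter [[ 0.743  0.175  0.05 ]
 [ 0.752 -0.021  0.05 ]
 [ 0.724 -0.183  0.05 ]]
0.2 (np.float64(66.00593904623621), array([[-9.13587512e-01,  4.06641453e-01, -7.66417854e-04],
       [ 4.06642149e-01,  9.13586504e-01, -1.36446399e-03],
       [ 1.45341388e-04, -1.55821507e-03, -9.99998775e-01]]))
```

View pics/topz.png

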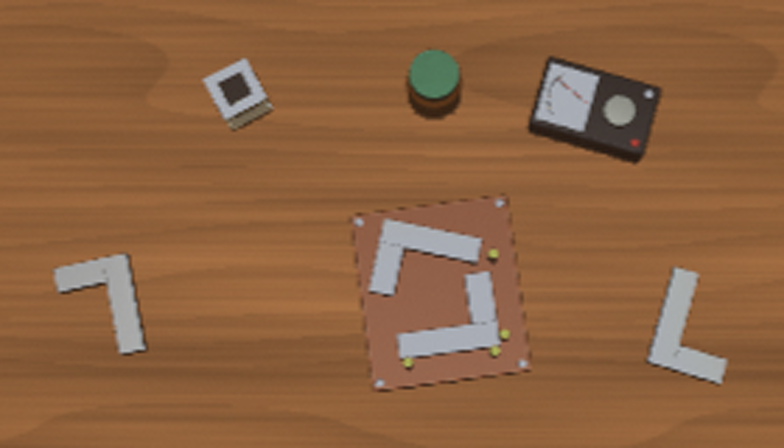

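>>> play_rows(
  commands=[
    [0.38,-0.9,0,0,0,-0.131],
    [0.76,-1.8,0,0,0,-0.262],
    [1.14,-2.7,0,0,0,-0.393],
    [1.52,-3.6,0,0,0,-0.524],
    [1.9,-4.5,0,0,0,-0.655],
    [2.28,-5.4,0,0,0,-0.786],
    [2.66,-6.3,0,0,0,-0.917],
    [3.04,-7.2,-0.1,0,0,-1.048],
    [3.42,-8.1,-0.2,0,0,-1.179],
    [3.8,-9.0,-0.3,0,0,-1.309],
  ],
)

```text
clock: 1.2
position: [0.4445, 0.1191, 0.2414]
orientation: [0.0, 0.762, 0.647, 0.0]
wrist_force: [0.4, -0.5, -0.1]
gripper_width: 0.998
```

>>> play_rows(
  commands=[
    [0.4,-0.8,-0.3,0,0,0],
    [0.8,-1.6,-0.6,0,0,0],
    [1.2,-2.3,-0.9,0,0,0],
    [1.6,-2.8,-1.2,0,0,0],
    [1.6,-2.8,-1.2,0,0,0],
    [1.6,-2.8,-1.2,0,0,0],
  ],
)

```text
clock: 1.8
position: [0.5237, -0.0193, 0.1805]
orientation: [-0.001, 0.761, 0.649, -0.001]
wrist_force: [0.0, 0.1, -0.0]
gripper_width: 0.999
```

```bash
python3 - <<'E'
from h import *
st,im=snap("wrist","w1"); print(st["clock"],st["position"],yaw(st)[0],st["wrist_force"])
E
```

```text
1.8 [ 0.52366824 -0.0192956   0.18053939] -9.087066283942855 [ 0.00481832  0.13093674 -0.01961619]
```

View pics/w1.png

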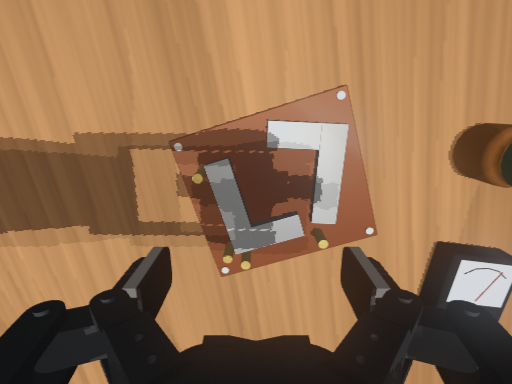

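```bash
python3 - <<'E'
import cv2
f=cv2.imread("pics/w1.png")[75:285,160:385]
cv2.imwrite("pics/w1z.png",cv2.resize(f,None,fx=2.8,fy=2.8,interpolation=cv2.INTER_CUBIC))
E
```

```text
(no output)
```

View pics/w1z.png

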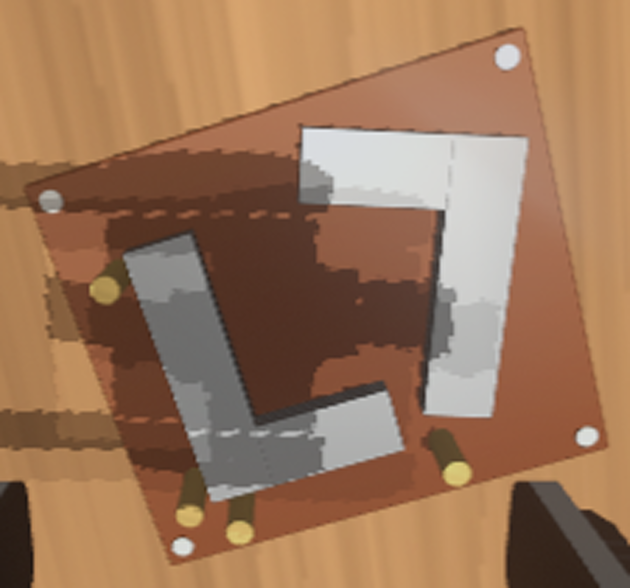

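```bash
cat >> h.py <<'E'
def fit(local,world):
    L=np.asarray(local,float)[:,:2];W=np.asarray(world,float)[:,:2]
    lc,wc=L.mean(0),W.mean(0); H=(L-lc).T@(W-wc)
    a=np.arctan2(H[0,1]-H[1,0],H[0,0]+H[1,1]); R=np.array([[np.cos(a),-np.sin(a)],[np.sin(a),np.cos(a)]])
    t=wc-R@lc; return t,a,R,(W-(L@R.T+t))*1000
LP=np.array([[-12.5,-50],[-12.5,50],[12.5,50],[12.5,-25],[62.5,-25],[62.5,-50]])/1e3
PINS=np.array([[-55,43],[-55,-43],[-40,-55],[40,-55]])/1e3
E
python3 - <<'E'
from h import *
st=robot.get_state(); im=robot.get_image("wrist")
z=lambda p:np.array(p)/2.8+[160,75]-.3
t,a,R,r=fit(PINS,cast(im,z([[105,290],[190,515],[240,532],[458,473]]),.04,st)); print("jig pins",t,np.degrees(a),"\n",r.round(1))
B=np.array([[-78,82],[102,82],[102,-78],[-78,-78]])/1e3
tb,ab,_,r=fit(B,cast(im,z([[26,186],[523,28],[607,446],[171,565]]),.01,st)); print("jig board",tb,np.degrees(ab),"\n",r.round(1))
ta,aa,_,r=fit(LP[[0,1,2,5]],cast(im,z([[212,501],[124,252],[194,233],[406,448]]),.022,st)); print("a",ta,np.degrees(aa),R.T@(ta-t)*1e3,"\n",r.round(1))
t2,a2,_,r=fit(LP,cast(im,z([[527,139],[493,416],[424,411],[446,210],[300,203],[300,128]]),.022,st)); print("b",t2,np.degrees(a2),R.T@(t2-t)*1e3,"\n",r.round(1))
E
```

```text
jig pins [ 0.53332227 -0.0300862 ] 8.183812810983312 
 [[ 0.1 -0.3]
 [ 0.1  0. ]
 [-0.   0.3]
 [-0.2 -0. ]]
jig board [ 0.5330949  -0.03020508] 8.020734116418359 
 [[ 1.7 -0.9]
 [-1.1 -1.2]
 [-1.4  1.2]
 [ 0.8  0.9]]
a [ 0.49687649 -0.03475219] 7.833222066938713 [-36.73883594   0.56955053] 
 [[-0.4  0.5]
 [ 0.1 -0.2]
 [ 0.3 -0.9]
 [ 0.   0.6]]
b [ 0.59565485 -0.0164546 ] 168.873220444972 [63.63826674  4.61977571] 
 [[-0.6 -1.1]
 [ 0.1  0.5]
 [-0.   1.5]
 [ 0.2 -0.5]
 [ 0.8 -0.1]
 [-0.5 -0.4]]
```

>>> play_rows(
  commands=[
    [0.75,0.1,0,0,0,-0.036],
    [1.47,0.21,-0.5,0,0,-0.036],
    [1.47,0.21,-1.3,0,0,-0.036],
    [1.47,0.21,-2.1,0,0,-0.036],
    [1.47,0.21,-2.6,0,0,-0.036],
    [1.47,0.21,-2.89,0,0,-0.036],
    [1.47,0.21,-2.89,0,0,-0.036],
    [1.47,0.21,-2.89,0,0,-0.036],
  ],
  grip=0.25,
  grip_force=30,
)

```text
clock: 2.7
position: [0.5986, -0.008, 0.0383]
orientation: [0.001, 0.772, 0.636, 0.001]
wrist_force: [1.4, -0.3, 0.4]
gripper_width: 0.628
```

```bash
python3 - <<'E'
from h import *
st,im=snap("wrist","w2"); print(st["clock"],st["position"],yaw(st)[0],st["wrist_force"],st["gripper_width"])
E
```

```text
2.7 [ 0.59864557 -0.00800511  0.03831544] -11.00701482969033 [ 1.38422409 -0.2925978   0.36483452] 0.6278038786416227
```

View pics/w2.png

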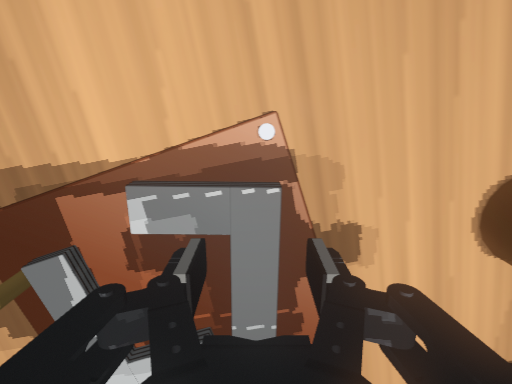

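>>> play_rows(
  commands=[
    [0,0,-0.03,0,0,0],
    [0,0,-0.03,0,0,0],
    [0,0,-0.03,0,0,0],
    [0,0,-0.03,0,0,0],
    [0,0,-0.03,0,0,0],
    [0,0,-0.03,0,0,0],
  ],
  grip=-1,
  grip_force=30,
)

```text
clock: 3.35
position: [0.5987, -0.0086, 0.037]
orientation: [0.001, 0.772, 0.636, 0.001]
wrist_force: [-0.9, 1.4, 6.0]
gripper_width: 0.28
```

```bash
python3 - <<'E'
from h import *
st,im=snap("wrist","w3"); print(st["clock"],st["position"],yaw(st)[0],st["wrist_force"],st["gripper_width"])
E
```

```text
3.35 [ 0.59871243 -0.00862038  0.03700556] -11.062906374456121 [-0.90192795  1.43856041  6.01263508] 0.2801013712314422
```

View pics/w3.png

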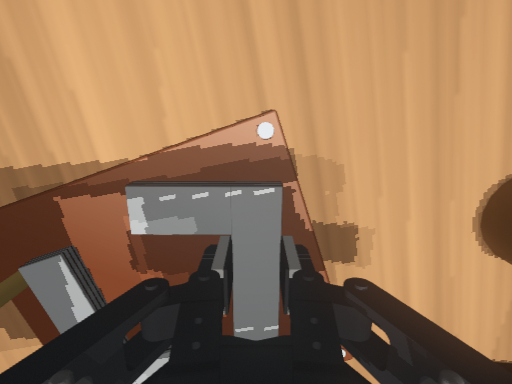

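>>> play_rows(
  commands=[
    [0,0,0.04,0,0,0.06],
    [0,0,0.04,0,0,0.12],
    [-0.03,0,0.04,0,0,0.18],
    [-0.1,-0.02,0.04,0,0,0.24],
    [-0.2,-0.03,0.04,0,0,0.3],
    [-0.28,-0.04,0.04,0,0,0.334],
    [-0.35,-0.05,0.04,0,0,0.334],
    [-0.42,-0.06,0.04,0,0,0.334],
    [-0.42,-0.06,0.04,0,0,0.334],
    [-0.42,-0.06,0.04,0,0,0.334],
  ],
)

```text
clock: 4.4
position: [0.5759, -0.0116, 0.0371]
orientation: [-0.001, 0.656, 0.755, -0.001]
wrist_force: [-1.0, -0.4, -1.2]
gripper_width: 0.279
```

```bash
python3 - <<'E'
from h import *
st,im=snap("wrist","w4"); print(st["clock"],st["position"],yaw(st)[0],st["wrist_force"],st["gripper_width"])
t=np.array([.5332,-.0301]);a=np.radians(8.1);R=np.array([[np.cos(a),-np.sin(a)],[np.sin(a),np.cos(a)]])
print(R.T@(st["position"][:2]-t)*1e3)
E
```

```text
4.4 [ 0.57589399 -0.01156074  0.03705586] 8.060846610178464 [-1.000958   -0.39145945 -1.22839774] 0.2792020016343092
[44.88026186 12.33867484]
```

View pics/w4.png

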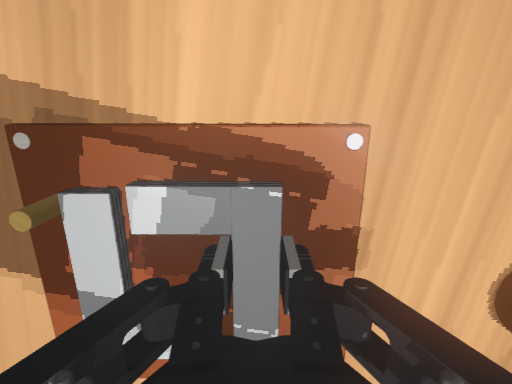

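>>> play_rows(
  commands=[
    [0.003,-0.02,0,0,0,0],
    [0.006,-0.04,0,0,0,0],
    [0.008,-0.06,0,0,0,0],
    [0.008,-0.06,0,0,0,0],
  ],
)

```text
clock: 4.85
position: [0.5771, -0.0147, 0.0372]
orientation: [0.0, 0.656, 0.755, -0.0]
wrist_force: [-0.2, 0.2, -3.7]
gripper_width: 0.279
```

>>> play_rows(
  commands=[
    [0.001,-0.01,0,0,0,0],
    [0.002,-0.015,0,0,0,0],
    [0.003,-0.02,0,0,0,0],
  ],
)

```text
clock: 5.15
position: [0.5772, -0.0155, 0.0373]
orientation: [-0.0, 0.656, 0.755, 0.0]
wrist_force: [-0.4, 1.3, -3.7]
gripper_width: 0.284
```

>>> play_rows(
  commands=[
    [0.001,-0.007,0,0,0,0],
    [0.001,-0.014,0,0,0,0],
    [0.001,-0.014,0,0,0,0],
  ],
)

```text
clock: 5.45
position: [0.5771, -0.0155, 0.0372]
orientation: [-0.0, 0.656, 0.755, 0.0]
wrist_force: [0.4, 3.7, -2.9]
gripper_width: 0.28
```

>>> play_rows(
  commands=[
    [0.001,-0.007,0,0,0,0],
    [0.001,-0.014,0,0,0,0],
    [0.001,-0.014,0,0,0,0],
  ],
)

```text
clock: 5.75
position: [0.5772, -0.0157, 0.0373]
orientation: [-0.001, 0.656, 0.755, 0.001]
wrist_force: [0.1, 5.6, -2.5]
gripper_width: 0.282
```

>>> play_rows(
  commands=[
    [-0.02,0.01,0,0,0,0],
    [-0.04,0.007,0,0,0,0],
    [-0.06,0.004,0,0,0,0],
    [-0.08,0.001,0,0,0,0],
    [-0.1,-0.002,0,0,0,0],
    [-0.12,-0.005,0,0,0,0],
    [-0.12,-0.005,0,0,0,0],
  ],
)

```text
clock: 6.45
position: [0.5727, -0.0162, 0.0379]
orientation: [0.001, 0.655, 0.755, 0.002]
wrist_force: [2.7, 6.2, -3.3]
gripper_width: 0.282
```

>>> play_rows(
  commands=[
    [-0.01,-0.001,0,0,0,0],
    [-0.02,-0.003,-0.02,0,0,0],
    [-0.02,-0.003,-0.02,0,0,0],
  ],
)

```text
clock: 6.75
position: [0.5724, -0.0163, 0.0375]
orientation: [0.001, 0.655, 0.755, 0.002]
wrist_force: [2.0, 6.7, -1.7]
gripper_width: 0.285
```

```bash
python3 - <<'E'
from h import *
st,im=snap("wrist","w5"); print(st["clock"],st["position"],yaw(st)[0],st["wrist_force"],st["torque"],st["gripper_width"])
st,im=snap("scene"); cv2.imwrite("pics/s5.png",cv2.resize(im["frame"][160:250,210:330],None,fx=5,fy=5,interpolation=cv2.INTER_CUBIC))
E
```

```text
6.75 [ 0.57241557 -0.01633087  0.03748999] 8.09270415202586 [ 2.03952195  6.65054794 -1.67764344] [ 1.01577511 -0.54249694  0.2203013 ] 0.2845657067528488
```

View pics/w5.png

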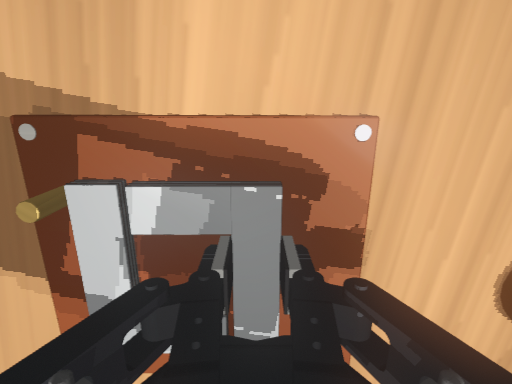

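View pics/s5.png

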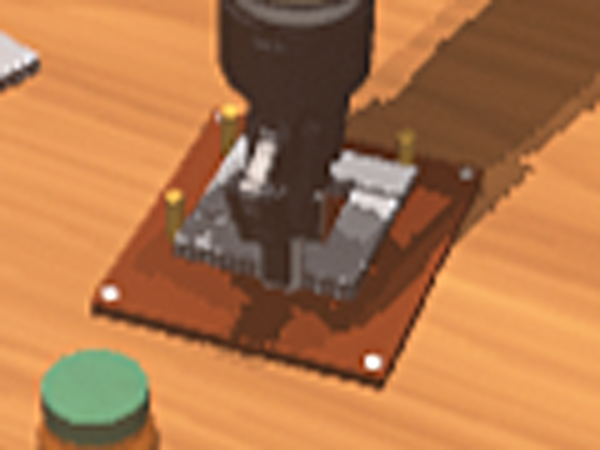

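>>> play_rows(
  commands=[
    [0,0.01,0,0,0,0],
    [0,0.01,0,0,0,0],
    [0,0.01,0,0,0,0],
    [0,0.01,0.3,0,0,0],
    [0,0.01,1.0,0,0,0],
    [0,0.01,1.8,0,0,0],
    [0,0,2.6,0,0,0],
    [0,0,2.6,0,0,0],
  ],
  grip=0.25,
)

```text
clock: 7.65
position: [0.5756, -0.0184, 0.1752]
orientation: [0.007, 0.656, 0.755, 0.004]
wrist_force: [0.8, -0.7, 0.3]
gripper_width: 0.626
```

```bash
python3 - <<'E'
from h import *
st,im=snap("wrist","w6"); print(st["clock"],st["position"],yaw(st)[0],st["wrist_force"],st["torque"],st["gripper_width"])
E
```

```text
7.65 [ 0.57560724 -0.01843309  0.17518792] 8.07107456241588 [ 0.80283714 -0.69949543  0.3491548 ] [ 0.02283948 -0.05233219  0.00112905] 0.6257395574449657
```

View pics/w6.png

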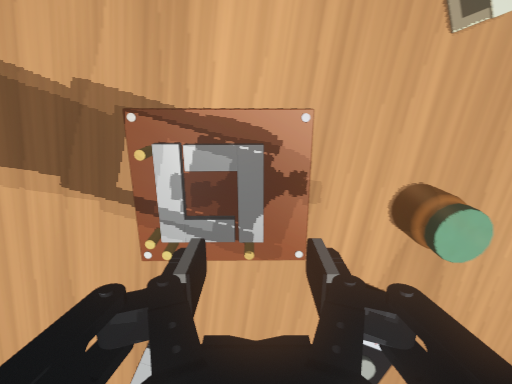

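>>> play_rows(
  commands=[
    [0.4,0,-0.4,0,0,0],
    [0.65,0,-1.0,0,0,0],
    [0.65,0,-1.8,0,0,0],
    [0.65,0,-2.4,0,0,0],
    [0.65,0,-2.7,0,0,0],
    [0.65,0,-2.7,0,0,0],
    [0.65,0,-2.7,0,0,0],
  ],
  grip=-1,
)

```text
clock: 8.4
position: [0.6003, -0.0171, 0.035]
orientation: [-0.004, 0.655, 0.755, -0.003]
wrist_force: [-15.0, 1.0, 27.7]
gripper_width: -0.003
```

```bash
python3 - <<'E'
from h import *
st,im=snap("wrist","w7"); print(st["clock"],st["position"],yaw(st)[0],st["wrist_force"],st["gripper_width"])
E
```

```text
8.4 [ 0.60026149 -0.01711574  0.03497094] 8.11655511849178 [-14.9965013    0.95024026  27.72379484] -0.002984044795154686
```

View pics/w7.png

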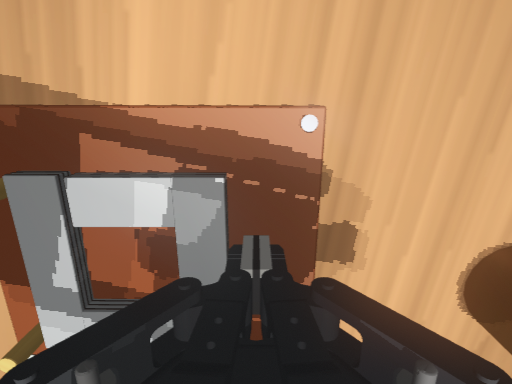

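>>> play_rows(
  commands=[
    [0,0,0.1,0,0,0],
    [0,0,0.2,0,0,0],
    [0,0,0.2,0,0,0],
    [0,0,0.2,0,0,0],
  ],
)

```text
clock: 8.85
position: [0.6026, -0.0174, 0.041]
orientation: [-0.0, 0.656, 0.755, -0.0]
wrist_force: [-0.6, 0.4, -0.5]
gripper_width: -0.006
```

>>> play_rows(
  commands=[
    [-0.01,-0.025,0,0,0,0],
    [-0.02,-0.05,0,0,0,0],
    [-0.05,-0.068,0,0,0,0],
    [-0.07,-0.071,0,0,0,0],
    [-0.07,-0.071,0,0,0,0],
  ],
)

```text
clock: 9.35
position: [0.599, -0.0209, 0.0411]
orientation: [-0.0, 0.656, 0.755, -0.0]
wrist_force: [0.4, 0.7, 0.1]
gripper_width: 0.003
```

>>> play_rows(
  commands=[
    [-0.02,-0.003,0,0,0,0],
    [-0.04,-0.006,0,0,0,0],
    [-0.06,-0.009,0,0,0,0],
    [-0.06,-0.009,0,0,0,0],
  ],
)

```text
clock: 9.75
position: [0.5961, -0.0213, 0.0413]
orientation: [-0.0, 0.656, 0.755, -0.0]
wrist_force: [-0.7, 0.3, -0.4]
gripper_width: -0.003
```

>>> play_rows(
  commands=[
    [-0.02,-0.003,0,0,0,0],
    [-0.04,-0.006,0,0,0,0],
    [-0.06,-0.009,0,0,0,0],
    [-0.06,-0.009,0,0,0,0],
  ],
)

```text
clock: 10.15
position: [0.5931, -0.0218, 0.0412]
orientation: [-0.0, 0.656, 0.755, -0.0]
wrist_force: [0.2, -0.3, -0.4]
gripper_width: 0.005
```

>>> play_rows(
  commands=[
    [-0.02,-0.003,0,0,0,0],
    [-0.04,-0.006,0,0,0,0],
    [-0.04,-0.006,0,0,0,0],
  ],
)

```text
clock: 10.45
position: [0.5917, -0.022, 0.0415]
orientation: [0.0, 0.656, 0.755, 0.0]
wrist_force: [1.5, 0.0, -0.4]
gripper_width: 0.003
```

>>> play_rows(
  commands=[
    [-0.02,-0.003,0,0,0,0],
    [-0.04,-0.006,0,0,0,0],
    [-0.05,-0.007,0,0,0,0],
    [-0.05,-0.007,0,0,0,0],
  ],
)

```text
clock: 10.85
position: [0.589, -0.0225, 0.0415]
orientation: [0.0, 0.656, 0.755, 0.0]
wrist_force: [1.7, -0.1, -0.1]
gripper_width: -0.0
```

>>> play_rows(
  commands=[
    [-0.015,-0.002,0,0,0,0],
    [-0.03,-0.004,0,0,0,0],
    [-0.03,-0.004,0,0,0,0],
  ],
)

```text
clock: 11.15
position: [0.5882, -0.0225, 0.0415]
orientation: [0.001, 0.656, 0.755, 0.001]
wrist_force: [4.7, 0.5, -2.0]
gripper_width: -0.001
```

>>> play_rows(
  commands=[
    [-0.01,-0.001,0,0,0,0],
    [-0.03,-0.004,0,0,0,0],
    [-0.03,-0.004,0,0,0,0],
  ],
)

```text
clock: 11.45
position: [0.588, -0.0226, 0.0421]
orientation: [0.002, 0.656, 0.755, 0.002]
wrist_force: [7.3, 0.6, -2.8]
gripper_width: -0.0
```

>>> play_rows(
  commands=[
    [-0.01,-0.001,0,0,0,0],
    [-0.025,-0.003,0,0,0,0],
    [-0.025,-0.003,0,0,0,0],
  ],
)

```text
clock: 11.75
position: [0.5879, -0.0227, 0.0425]
orientation: [0.003, 0.656, 0.755, 0.003]
wrist_force: [7.9, 2.0, -2.3]
gripper_width: -0.001
```

>>> play_rows(
  commands=[
    [-0.02,-0.003,0,0,0,0],
    [-0.04,-0.006,0,0,0,0],
    [-0.055,-0.008,0,0,0,0],
    [-0.055,-0.008,0,0,0,0],
  ],
)

```text
clock: 12.15
position: [0.5876, -0.0228, 0.0436]
orientation: [0.005, 0.656, 0.755, 0.005]
wrist_force: [12.1, 4.6, -3.1]
gripper_width: 0.001
```

>>> play_rows(
  commands=[
    [0,0,0,0,0,0],
    [0.0,0,0,0,0,0],
  ],
)

```text
clock: 12.35
position: [0.5876, -0.0228, 0.0437]
orientation: [0.005, 0.656, 0.755, 0.005]
wrist_force: [12.9, 4.9, -3.3]
gripper_width: 0.0
```

>>> play_rows(
  commands=[
    [0.15,0.02,0,0,0,0],
    [0.4,0.05,0.1,0,0,0],
    [0.4,0.05,0.9,0,0,0.1],
    [0.2,0.05,1.7,0,0,0.24],
    [-0.1,0,2.4,0,0,0.38],
    [-0.5,0,2.8,0,0,0.52],
    [-0.9,0,2.8,0,0,0.66],
    [-1.0,0,2.8,0,0,0.8],
    [-1.0,0,2.8,0,0,0.94],
    [-1.0,0,2.8,0,0,1.08],
  ],
  grip=0.25,
)

```text
clock: 13.35
position: [0.5296, -0.0234, 0.1807]
orientation: [-0.002, 0.171, 0.985, -0.0]
wrist_force: [0.7, 0.3, 0.3]
gripper_width: 0.622
```

>>> play_rows(
  commands=[
    [0,0.1,0,0,0,0.14],
    [0,0.1,0,0,0,0.28],
    [0,0.1,0,0,0,0.42],
    [0,0.1,0,0,0,0.49],
    [0,0.1,0,0,0,0.49],
  ],
)

```text
clock: 13.85
position: [0.5301, -0.0184, 0.1805]
orientation: [-0.002, -0.07, 0.998, 0.0]
wrist_force: [-0.5, -0.2, 0.7]
gripper_width: 0.631
```

```bash
python3 - <<'E'
from h import *
st,im=snap("wrist","w8"); print(st["clock"],st["position"],yaw(st)[0],st["wrist_force"],st["gripper_width"])
np.save("w8st.npy",np.r_[st["position"],st["orientation"]])
cv2.imwrite("pics/w8z.png",cv2.resize(im["frame"][100:290,150:370],None,fx=3,fy=3,interpolation=cv2.INTER_CUBIC))
E
```

```text
13.85 [ 0.53014222 -0.01835441  0.18052331] 98.031852687619 [-0.50752477 -0.18659188  0.71404675] 0.6308305504402159
```

View pics/w8.png

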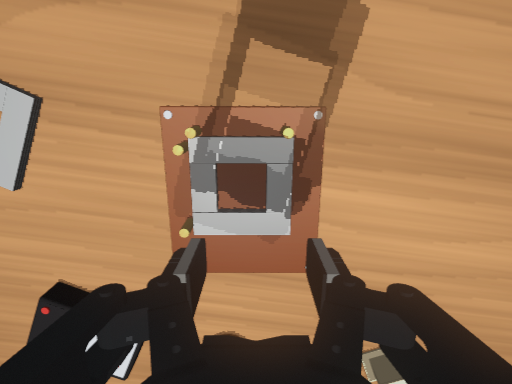

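View pics/w8z.png

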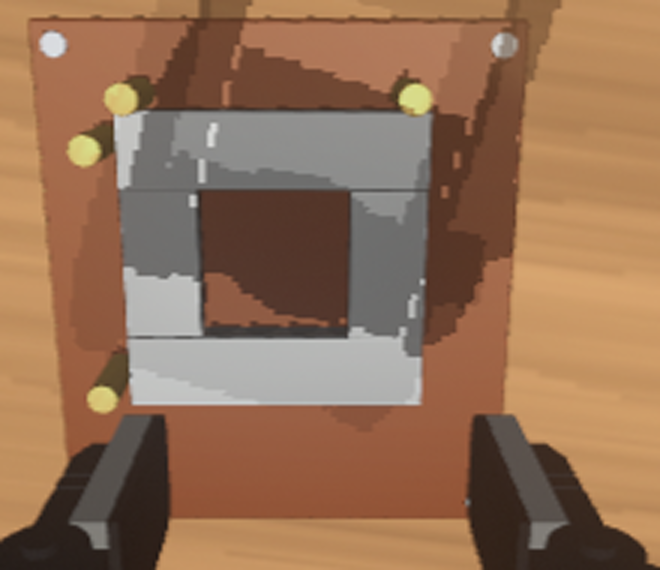

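>>> play_rows(
  commands=[
    [0,0.95,0,0,0,0],
    [0,1.9,0,0,0,0],
    [0,2.85,0,0,0,0],
    [0,3.8,0,0,0,0],
    [0,4.75,0,0,0,0],
    [0,5.4,0,0,0,0],
    [0,5.8,0,0,0,0],
    [0,5.8,0,0,0,0],
    [0,5.8,0,0,0,0],
  ],
)

```text
clock: 14.8
position: [0.5312, 0.2713, 0.1808]
orientation: [-0.001, -0.07, 0.998, -0.001]
wrist_force: [-0.5, -0.7, 0.9]
gripper_width: 0.62
```

```bash
python3 - <<'E'
from h import *
st,im=snap("wrist","w9"); print(st["clock"],st["position"],yaw(st)[0],st["wrist_force"],st["gripper_width"])
np.save("w9st.npy",np.r_[st["position"],st["orientation"]])
cv2.imwrite("pics/w9z.png",cv2.resize(im["frame"][100:290,150:370],None,fx=3,fy=3,interpolation=cv2.INTER_CUBIC))
s8=np.load("w8st.npy"); S8=dict(position=s8[:3],orientation=s8[3:])
z=lambda p:np.array(p)/3+[150,100]-.33
t,a,R,r=fit(PINS,cast(im,z([[415,98],[121,97],[84,150],[102,399]]),.04,S8)); print("jig",t,np.degrees(a),r.round(1))
t,a,R,r=fit(np.array([[-50,-50],[-50,50],[50,50],[50,-50]])/1e3,cast(im,z([[113,111],[432,111],[421,404],[132,404]]),.022,S8)); print("core",t,np.degrees(a),r.round(1))
E
```

```text
14.8 [0.53116056 0.27130277 0.18081665] 98.04768542444528 [-0.49699327 -0.65133082  0.85726888] 0.620347198079036
jig [ 0.5320007  -0.03109635] 8.025260060492204 [[ 0.2 -0.6]
 [-0.1  0.2]
 [ 0.2  0.4]
 [-0.2  0. ]]
core [ 0.53193412 -0.03099495] 8.047524874834938 [[ 0.4  0.4]
 [ 0.5 -0.2]
 [-0.4 -0.4]
 [-0.5  0.2]]
```

View pics/w9.png

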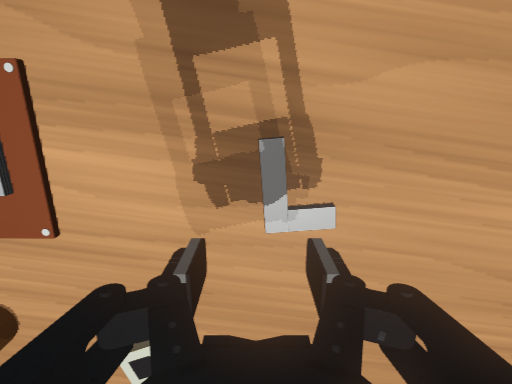

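View pics/w9z.png

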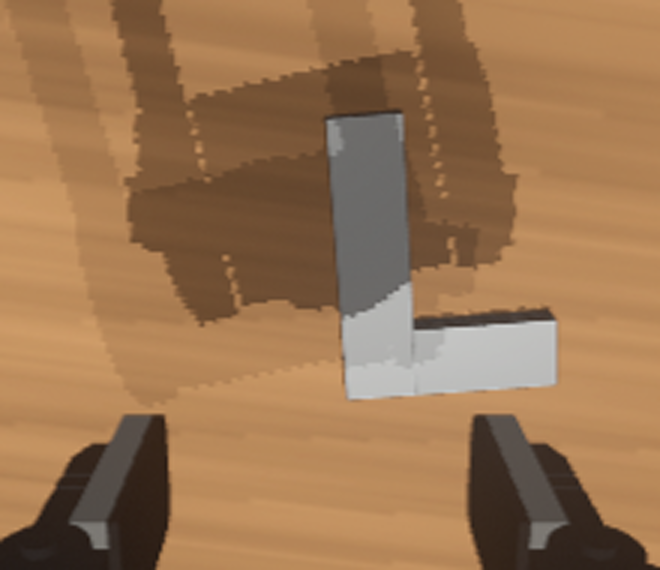

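```bash
python3 - <<'E'
from h import *
im=dict(robot.get_image("wrist")); st=robot.get_state()
z=lambda p:np.array(p)/3+[150,100]-.33
t,a,R,r=fit(LP,cast(im,z([[347,399],[326,118],[402,112],[413,330],[556,320],[556,384]]),.012,st)); print("c",t,np.degrees(a),r.round(1))
g=t+R@[0,-.011]; print("grasp",g,"d units",(g-st["position"][:2])/.05,"dz",(.0285-st["position"][2])/.05,"yaw jaw",np.degrees(a),yaw(st)[0])
E
```

```text
c [0.53130527 0.29036522] 102.42104678373181 [[-0.6  0.3]
 [ 0.3  0.4]
 [ 0.4 -0. ]
 [ 0.2  0.1]
 [ 0.4 -0.3]
 [-0.6 -0.5]]
grasp [0.54204779 0.29273125] d units [0.21081641 0.44610079] dz -3.048767261070643 yaw jaw 102.42104678373181 97.9549565892278
```

>>> play_rows(
  commands=[
    [0.18,0.42,-0.5,0,0,0.077],
    [0.18,0.42,-1.4,0,0,0.077],
    [0.18,0.42,-2.2,0,0,0.077],
    [0.18,0.42,-2.8,0,0,0.077],
    [0.18,0.42,-3.02,0,0,0.077],
    [0.18,0.42,-3.02,0,0,0.077],
    [0.18,0.42,-3.02,0,0,0.077],
  ],
)

```text
clock: 15.6
position: [0.5422, 0.2925, 0.0318]
orientation: [0.001, -0.108, 0.994, 0.0]
wrist_force: [0.5, 0.5, 0.3]
gripper_width: 0.624
```

```bash
python3 - <<'E'
from h import *
st,im=snap("wrist","w10"); print(st["clock"],st["position"],yaw(st)[0],st["wrist_force"],st["gripper_width"])
E
```

```text
15.6 [0.54221056 0.29248731 0.03183522] 102.3861336981664 [0.5325409  0.47672774 0.3152751 ] 0.6241905758234808
```

View pics/w10.png

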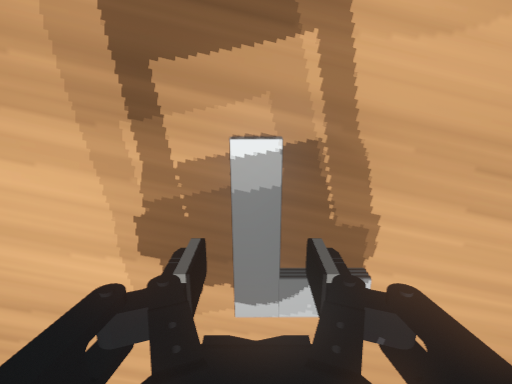

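```bash
python3 - <<'E'
from h import *
st=robot.get_state(); im=robot.get_image("wrist"); y,Rt=yaw(st)
for dx in(-.011,0,.011):
    P=st["position"]+Rt@[dx,.0125,0]; P[2]=.012; print(dx,proj(im,P,st))
cv2.imwrite("pics/w10z.png",cv2.resize(im["frame"][220:340,160:380],None,fx=3,fy=3,interpolation=cv2.INTER_CUBIC))
E
```

```text
-0.011 [[276.1939169 273.2778225]]
0 [[276.64569753 254.92634638]]
0.011 [[277.11706438 235.77927128]]
```

View pics/w10z.png

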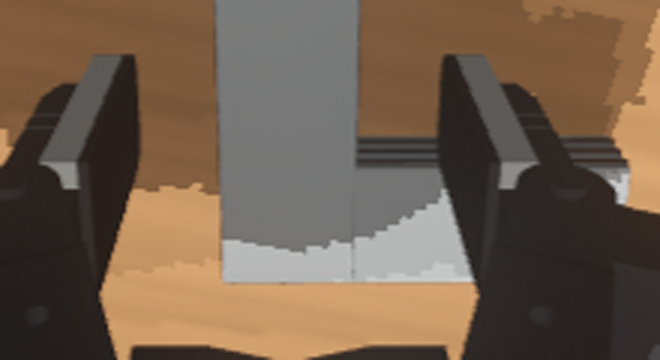

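>>> play_rows(
  commands=[
    [-0.06,-0.013,0,0,0,0],
    [-0.06,-0.013,-0.03,0,0,0],
    [-0.06,-0.013,-0.05,0,0,0],
  ],
)

```text
clock: 16.0
position: [0.538, 0.2922, 0.0285]
orientation: [0.001, -0.108, 0.994, 0.0]
wrist_force: [-0.1, -0.2, -0.3]
gripper_width: 0.624
```

>>> play_rows(
  commands=[
    [0,0,0,0,0,0],
    [0,0,0,0,0,0],
    [0,0,0,0,0,0],
    [0,0,0,0,0,0],
    [0,0,0,0,0,0],
  ],
  grip=-1,
  grip_force=40,
)

```text
clock: 16.5
position: [0.538, 0.292, 0.028]
orientation: [0.0, -0.108, 0.994, -0.0]
wrist_force: [-0.2, -0.6, 2.3]
gripper_width: 0.279
```

>>> play_rows(
  commands=[
    [0,0,0.3,0,0,0],
    [0,0,0.9,0,0,0],
    [0,-0.5,1.6,0,0,0],
    [0.02,-1.4,1.6,0,0,-0.02],
    [0.04,-2.3,1.6,0,0,-0.04],
    [0.08,-3.2,1.6,0,0,-0.06],
    [0.12,-4.1,1.6,0,0,-0.076],
    [0.16,-5.0,1.6,0,0,-0.076],
    [0.19,-5.9,1.6,0,0,-0.076],
    [0.19,-6.6,1.6,0,0,-0.076],
  ],
)

```text
clock: 17.5
position: [0.5468, -0.0403, 0.1081]
orientation: [0.0, -0.07, 0.998, -0.0]
wrist_force: [0.4, 0.2, -4.1]
gripper_width: 0.277
```

>>> play_rows(
  commands=[
    [0,-0.35,0,0,0,0],
    [0,-0.49,0,0,0,0],
    [0,-0.49,0,0,0,0],
    [0,-0.49,0,0,0,0],
  ],
)

```text
clock: 17.9
position: [0.547, -0.0615, 0.1077]
orientation: [-0.0, -0.071, 0.997, 0.0]
wrist_force: [0.7, 0.1, -2.6]
gripper_width: 0.274
```

```bash
python3 - <<'E'
from h import *
st,im=snap("wrist","w11"); print(st["clock"],st["position"],yaw(st)[0],st["wrist_force"],st["gripper_width"])
t=np.array([.5320,-.0310]);a=np.radians(8.03);R=np.array([[np.cos(a),-np.sin(a)],[np.sin(a),np.cos(a)]])
print(R.T@(st["position"][:2]-t)*1e3)
st,im=snap("scene"); cv2.imwrite("pics/s11.png",cv2.resize(im["frame"][130:250,200:340],None,fx=5,fy=5,interpolation=cv2.INTER_CUBIC))
E
```

```text
17.9 [ 0.54695164 -0.06150399  0.10766142] 98.10971731402543 [ 0.70335373  0.09478592 -2.6130535 ] 0.2743565558096932
[ 10.54389328 -32.29351793]
```

View pics/w11.png

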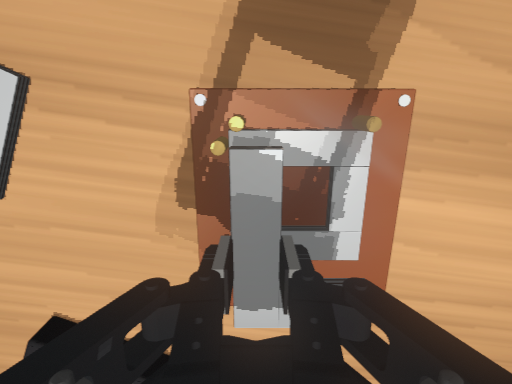

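View pics/s11.png

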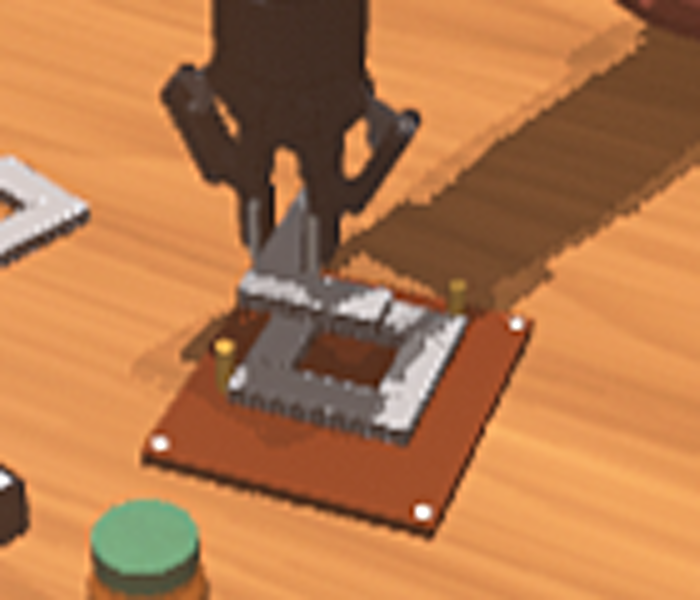

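```bash
python3 - <<'E'
from h import *
st=robot.get_state(); im=robot.get_image("wrist")
t=np.array([.5320,-.0310]);a=np.radians(8.03);R=np.array([[np.cos(a),-np.sin(a)],[np.sin(a),np.cos(a)]])
print((cast(im,[[230,147],[284,147],[235,327]],st["position"][2]-.016,st)[:,:2]-t)@R*1e3)
E
```

```text
[[-46.41734367 -42.29913188]
 [-46.50329849 -17.7878769 ]
 [ 52.41710176 -41.73854565]]
```

>>> play_rows(
  commands=[
    [0,0,-0.5,0,0,0],
    [0,0,-0.85,0,0,0],
    [0,0,-1.0,0,0,0],
    [0,0,-1.08,0,0,0],
    [0,0,-1.08,0,0,0],
  ],
)

```text
clock: 18.55
position: [0.5473, -0.0621, 0.0537]
orientation: [-0.0, -0.071, 0.997, 0.0]
wrist_force: [-0.1, 0.4, -3.1]
gripper_width: 0.279
```

>>> play_rows(
  commands=[
    [0,0,-0.02,0,0,0],
    [0,0,-0.04,0,0,0],
    [0,0,-0.05,0,0,0],
    [0,0,-0.05,0,0,0],
  ],
)

```text
clock: 18.95
position: [0.5475, -0.0626, 0.0516]
orientation: [0.0, -0.071, 0.998, -0.0]
wrist_force: [0.1, 0.7, -2.8]
gripper_width: 0.282
```

>>> play_rows(
  commands=[
    [0,0,-0.01,0,0,0],
    [0,0,-0.025,0,0,0],
    [0,0,-0.025,0,0,0],
  ],
)

```text
clock: 19.25
position: [0.5473, -0.0625, 0.05]
orientation: [0.0, -0.071, 0.998, -0.0]
wrist_force: [0.9, -0.2, -2.3]
gripper_width: 0.275
```

>>> play_rows(
  commands=[
    [0.003,-0.02,0,0,0,0],
    [0.006,-0.04,0,0,0,0],
    [0.008,-0.06,0,0,0,0],
    [0.008,-0.06,0,0,0,0],
  ],
)

```text
clock: 19.65
position: [0.5477, -0.0657, 0.05]
orientation: [0.0, -0.07, 0.998, -0.0]
wrist_force: [1.0, 0.7, -4.0]
gripper_width: 0.275
```

>>> play_rows(
  commands=[
    [0.002,-0.015,0,0,0,0],
    [0.004,-0.03,0,0,0,0],
    [0.004,-0.03,0,0,0,0],
  ],
)

```text
clock: 19.95
position: [0.5479, -0.0671, 0.0501]
orientation: [0.0, -0.071, 0.998, -0.0]
wrist_force: [-0.8, 0.1, -2.7]
gripper_width: 0.278
```

>>> play_rows(
  commands=[
    [0.002,-0.015,-0.01,0,0,0],
    [0.004,-0.03,-0.02,0,0,0],
    [0.004,-0.03,-0.02,0,0,0],
  ],
)

```text
clock: 20.25
position: [0.5482, -0.0675, 0.05]
orientation: [-0.0, -0.07, 0.998, 0.001]
wrist_force: [-2.1, 4.7, 4.2]
gripper_width: 0.278
```

>>> play_rows(
  commands=[
    [-0.02,0.007,0.01,0,0,0],
    [-0.04,0.004,0.015,0,0,0],
    [-0.06,0.001,0.015,0,0,0],
    [-0.06,0.001,0.015,0,0,0],
  ],
)

```text
clock: 20.65
position: [0.5455, -0.0688, 0.05]
orientation: [0.001, -0.07, 0.998, -0.0]
wrist_force: [1.1, -0.4, -1.1]
gripper_width: 0.278
```

>>> play_rows(
  commands=[
    [-0.015,-0.002,0,0,0,0],
    [-0.03,-0.004,0,0,0,0],
    [-0.03,-0.004,0,0,0,0],
  ],
)

```text
clock: 20.95
position: [0.5441, -0.0689, 0.05]
orientation: [0.001, -0.071, 0.998, -0.0]
wrist_force: [1.0, -0.4, -2.2]
gripper_width: 0.274
```

>>> play_rows(
  commands=[
    [-0.015,-0.002,0,0,0,0],
    [-0.03,-0.004,0,0,0,0],
    [-0.03,-0.004,0,0,0,0],
  ],
)

```text
clock: 21.25
position: [0.5439, -0.0689, 0.0504]
orientation: [0.002, -0.07, 0.998, -0.0]
wrist_force: [5.0, 0.5, -3.6]
gripper_width: 0.281
```

>>> play_rows(
  commands=[
    [-0.015,-0.002,0,0,0,0],
    [-0.03,-0.004,0,0,0,0],
    [-0.03,-0.004,0,0,0,0],
  ],
)

```text
clock: 21.55
position: [0.5438, -0.069, 0.0508]
orientation: [0.004, -0.07, 0.998, -0.0]
wrist_force: [7.5, 2.4, -4.9]
gripper_width: 0.279
```

>>> play_rows(
  commands=[
    [0.02,0.003,-0.02,0,0,0],
    [0.033,-0.015,-0.03,0,0,0],
    [0.035,-0.03,-0.03,0,0,0],
    [0.035,-0.03,-0.03,0,0,0],
  ],
)

```text
clock: 21.95
position: [0.544, -0.0692, 0.05]
orientation: [0.002, -0.07, 0.998, 0.001]
wrist_force: [3.0, 6.7, 4.7]
gripper_width: 0.279
```

Seated on both pins' sides. Release and lift for a look.

>>> play_rows(
  commands=[
    [0,0,0.01,0,0,0],
    [0,0,0.01,0,0,0],
    [0,0,0.01,0,0,0],
    [0,0,0.3,0,0,0],
    [0,0,1.0,0,0,0],
    [-0.1,0.3,1.9,0,0,0],
    [-0.2,0.7,2.6,0,0,0],
    [-0.2,0.8,2.6,0,0,0],
    [-0.2,0.8,2.6,0,0,0],
  ],
  grip=0.25,
)

```text
clock: 22.85
position: [0.5329, -0.0302, 0.1801]
orientation: [0.001, -0.071, 0.997, -0.001]
wrist_force: [0.1, -0.2, 0.2]
gripper_width: 0.625
```

```bash
python3 - <<'E'
from h import *
st,im=snap("wrist","w12"); print(st["clock"],st["position"],yaw(st)[0],st["wrist_force"],st["gripper_width"])
cv2.imwrite("pics/w12z.png",cv2.resize(im["frame"][100:290,150:370],None,fx=3,fy=3,interpolation=cv2.INTER_CUBIC))
np.save("w12st.npy",np.r_[st["position"],st["orientation"]])
E
```

```text
22.85 [ 0.53288812 -0.03020067  0.18011642] 98.16180764827561 [ 0.13587073 -0.18439172  0.20538574] 0.6253310093518897
```

View pics/w12z.png

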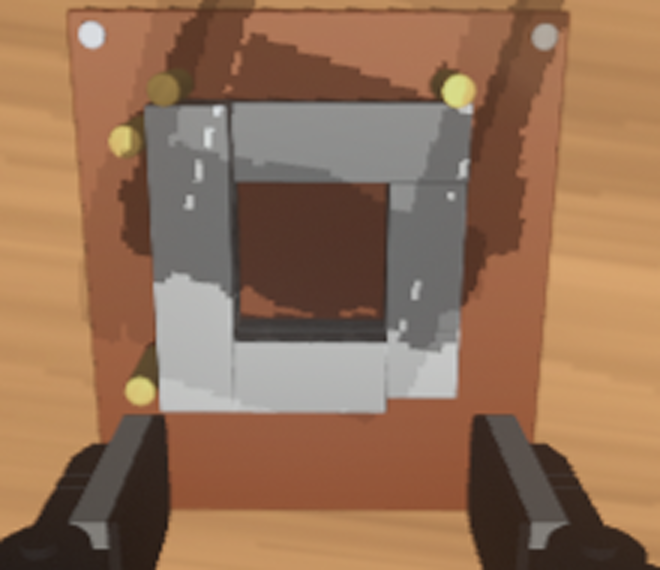

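>>> play_rows(
  commands=[
    [0,-0.9,0,0,0,-0.08],
    [0,-1.8,0,0,0,-0.16],
    [-0.1,-2.7,0,0,0,-0.24],
    [-0.2,-3.6,0,0,0,-0.32],
    [-0.2,-4.4,0,0,0,-0.4],
    [-0.2,-4.8,0,0,0,-0.45],
    [-0.2,-4.8,0,0,0,-0.45],
    [-0.2,-4.8,0,0,0,-0.45],
  ],
)

```text
clock: 23.7
position: [0.5214, -0.2698, 0.1767]
orientation: [-0.002, 0.154, 0.988, 0.001]
wrist_force: [0.5, 0.5, -0.8]
gripper_width: 0.623
```

```bash
python3 - <<'E'
from h import *
st,im=snap("wrist","w13"); print(st["clock"],st["position"],yaw(st)[0],st["wrist_force"],st["gripper_width"])
cv2.imwrite("pics/w13z.png",cv2.resize(im["frame"][100:290,150:370],None,fx=3,fy=3,interpolation=cv2.INTER_CUBIC))
np.save("w13st.npy",np.r_[st["position"],st["orientation"]])
E
```

```text
23.7 [ 0.5214243  -0.26978284  0.17668827] 72.2908971249421 [ 0.51866041  0.49404292 -0.76918986] 0.6234322681176058
```

View pics/w13.png

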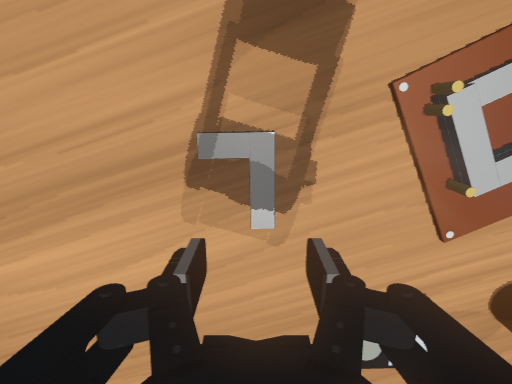

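View pics/w13z.png

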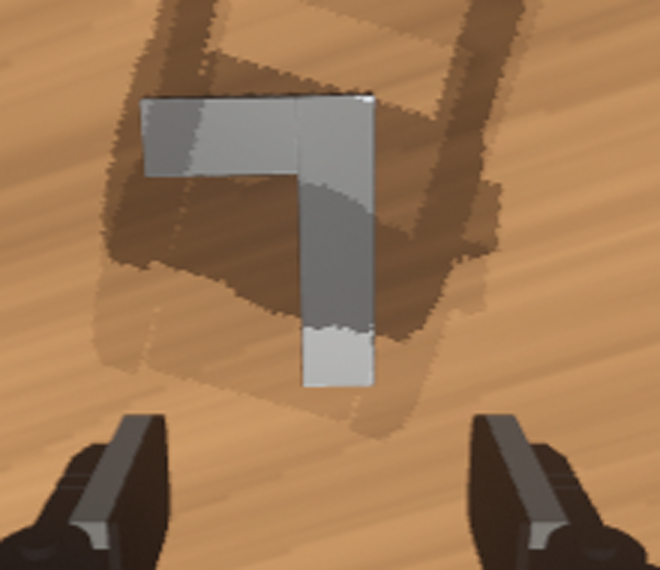

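```bash
python3 - <<'E'
from h import *
im=robot.get_image("wrist"); st=robot.get_state()
z=lambda p:np.array(p)/3+[150,100]-.33
t,a,R,r=fit(LP,cast(im,z([[375,96],[374,386],[303,386],[298,175],[146,177],[141,99]]),.012,st)); print("d",t,np.degrees(a),r.round(1))
g=t+R@[0,-.007]; print("grasp",g,"d units",(g-st["position"][:2])/.05,"dz",(.0285-st["position"][2])/.05,yaw(st)[0],st["position"])
E
```

```text
d [ 0.52039301 -0.25989292] -106.74339134362542 [[ 0.2 -0.4]
 [-0.3 -0.1]
 [-0.6  0.2]
 [ 0.1 -0.3]
 [ 0.2  0.2]
 [ 0.3  0.3]]
grasp [ 0.51368978 -0.25787632] d units [-0.16469555  0.21859416] dz -2.9754970513865167 72.40301397316175 [ 0.52192456 -0.26880603  0.17727485]
```

>>> play_rows(
  commands=[
    [-0.165,0.22,-0.5,0,0,0.015],
    [-0.165,0.22,-1.4,0,0,0.015],
    [-0.165,0.22,-2.2,0,0,0.015],
    [-0.165,0.22,-2.75,0,0,0.015],
    [-0.165,0.22,-2.94,0,0,0.015],
    [-0.165,0.22,-2.96,0,0,0.015],
    [-0.165,0.22,-2.96,0,0,0.015],
    [-0.165,0.22,-2.96,0,0,0.015],
  ],
)

```text
clock: 24.6
position: [0.5159, -0.2603, 0.0326]
orientation: [0.002, 0.146, 0.989, -0.001]
wrist_force: [0.0, 0.8, 0.3]
gripper_width: 0.624
```

```bash
python3 - <<'E'
from h import *
st,im=snap("wrist","w14"); print(st["clock"],st["position"],yaw(st)[0],st["wrist_force"],st["gripper_width"])
y,Rt=yaw(st)
for dx in(-.011,0,.011):
    P=st["position"]+Rt@[dx,-.0125,0]; P[2]=.012; print(dx,proj(im,P,st))
E
```

```text
24.6 [ 0.51590122 -0.2603275   0.03257576] 73.19995580254394 [0.0025389  0.78860411 0.26340556] 0.6241259487727089
-0.011 [[229.8449256  274.49025448]]
0 [[229.31343784 256.18973997]]
0.011 [[228.75892005 237.09624141]]
```

View pics/w14.png

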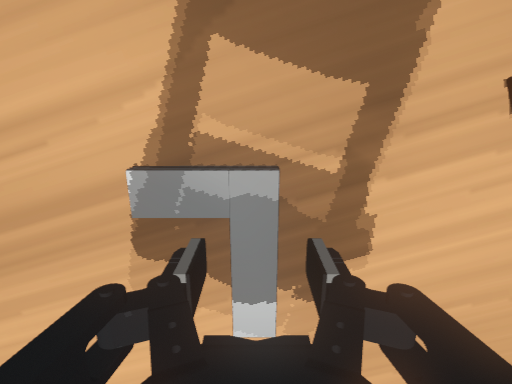

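>>> play_rows(
  commands=[
    [-0.057,0.017,-0.03,0,0,0],
    [-0.057,0.017,-0.06,0,0,0],
    [-0.057,0.017,-0.06,0,0,0],
  ],
)

```text
clock: 24.95
position: [0.511, -0.2587, 0.0274]
orientation: [-0.0, 0.146, 0.989, 0.0]
wrist_force: [-0.0, -0.6, 1.0]
gripper_width: 0.63
```

>>> play_rows(
  commands=[
    [0,0,0,0,0,0],
    [0,0,0,0,0,0],
    [0,0,0,0,0,0],
    [0,0,0,0,0,0],
    [0,0,0,0,0,0],
  ],
  grip=-1,
  grip_force=40,
)

```text
clock: 25.45
position: [0.5115, -0.259, 0.0276]
orientation: [0.0, 0.146, 0.989, -0.0]
wrist_force: [-1.2, -1.1, 2.8]
gripper_width: 0.275
```

>>> play_rows(
  commands=[
    [0,0,0.3,0,0,0],
    [0,0,1.0,0,0,0],
    [0,0.4,1.8,0,0,0.05],
    [0.05,1.2,1.8,0,0,0.12],
    [0.1,2.1,1.8,0,0,0.2],
    [0.15,3.0,1.8,0,0,0.28],
    [0.2,3.9,1.8,0,0,0.36],
    [0.2,4.7,1.8,0,0,0.433],
    [0.2,5.25,1.8,0,0,0.433],
    [0.2,5.38,1.8,0,0,0.433],
  ],
)

```text
clock: 26.45
position: [0.52, 0.0135, 0.1171]
orientation: [-0.001, -0.071, 0.997, 0.001]
wrist_force: [0.1, -1.0, -2.8]
gripper_width: 0.28
```

>>> play_rows(
  commands=[
    [0,0,0,0,0,0],
    [0,0,0,0,0,0],
    [0,0,0,0,0,0],
  ],
)

```text
clock: 26.75
position: [0.5213, 0.0092, 0.1173]
orientation: [-0.0, -0.069, 0.998, -0.0]
wrist_force: [-0.3, -0.4, -2.6]
gripper_width: 0.279
```

```bash
python3 - <<'E'
from h import *
st,im=snap("wrist","w15"); print(st["clock"],st["position"],yaw(st)[0],st["wrist_force"],st["gripper_width"])
t=np.array([.5320,-.0310]);a=np.radians(8.03);R=np.array([[np.cos(a),-np.sin(a)],[np.sin(a),np.cos(a)]])
print(R.T@(st["position"][:2]-t)*1e3)
E
```

```text
26.75 [0.5212905  0.00916308 0.11734438] 97.88950917677298 [-0.28253059 -0.37847791 -2.56603946] 0.2792193505823344
[-4.99404957 41.26531351]
```

View pics/w15.png

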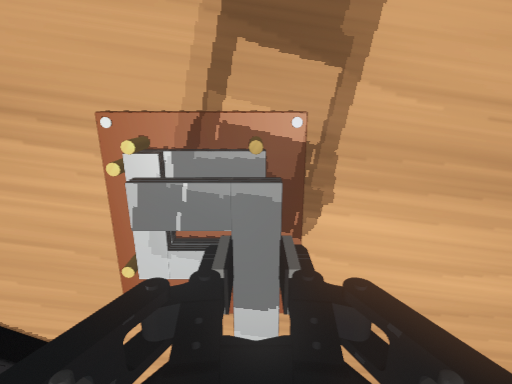

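```bash
python3 - <<'E'
from h import *
st=robot.get_state(); im=robot.get_image("wrist")
t=np.array([.5320,-.0310]);a=np.radians(8.03);R=np.array([[np.cos(a),-np.sin(a)],[np.sin(a),np.cos(a)]])
print((cast(im,[[282,182],[127,183],[133,230]],st["position"][2]-.0156,st)[:,:2]-t)@R*1e3)
E
```

```text
[[-45.88558855  55.10361626]
 [-45.51674771 -17.63721487]
 [-21.62890154 -17.80080444]]
```

>>> play_rows(
  commands=[
    [0,0,-0.6,0,0,0],
    [0,0,-1.0,0,0,0],
    [0,0,-1.2,0,0,0],
    [0,0,-1.27,0,0,0],
    [0,0,-1.29,0,0,0],
    [0,0,-1.29,0,0,0],
  ],
)

```text
clock: 27.45
position: [0.5222, 0.0101, 0.0537]
orientation: [0.001, -0.069, 0.998, -0.0]
wrist_force: [0.3, 0.0, -2.5]
gripper_width: 0.277
```

>>> play_rows(
  commands=[
    [0,0,-0.02,0,0,0],
    [0,0,-0.035,0,0,0],
    [0,0,-0.035,0,0,0],
  ],
)

```text
clock: 27.75
position: [0.5216, 0.0103, 0.0515]
orientation: [0.0, -0.07, 0.998, -0.0]
wrist_force: [0.1, -0.4, -3.1]
gripper_width: 0.279
```

>>> play_rows(
  commands=[
    [0,0,-0.015,0,0,0],
    [0,0,-0.03,0,0,0],
    [0,0,-0.03,0,0,0],
  ],
)

```text
clock: 28.05
position: [0.5214, 0.0103, 0.0496]
orientation: [0.0, -0.07, 0.998, -0.0]
wrist_force: [-0.0, 0.3, -1.1]
gripper_width: 0.278
```

>>> play_rows(
  commands=[
    [-0.02,-0.003,0,0,0,0],
    [-0.04,-0.006,0,0,0,0],
    [-0.06,-0.008,0,0,0,0],
    [-0.06,-0.008,0,0,0,0],
  ],
)

```text
clock: 28.45
position: [0.5182, 0.0098, 0.0496]
orientation: [0.0, -0.07, 0.998, -0.0]
wrist_force: [-0.0, 0.8, -2.0]
gripper_width: 0.274
```

>>> play_rows(
  commands=[
    [-0.015,-0.002,0,0,0,0],
    [-0.03,-0.004,0,0,0,0],
    [-0.03,-0.004,0,0,0,0],
  ],
)

```text
clock: 28.75
position: [0.5172, 0.0097, 0.0497]
orientation: [0.001, -0.069, 0.998, -0.0]
wrist_force: [1.4, 0.0, -3.2]
gripper_width: 0.28
```

>>> play_rows(
  commands=[
    [-0.015,-0.002,0,0,0,0],
    [-0.03,-0.004,0,0,0,0],
    [-0.03,-0.004,0,0,0,0],
  ],
)

```text
clock: 29.05
position: [0.517, 0.0096, 0.0501]
orientation: [0.002, -0.069, 0.998, -0.0]
wrist_force: [5.4, 2.1, -4.1]
gripper_width: 0.277
```

>>> play_rows(
  commands=[
    [0.01,-0.018,0,0,0,0],
    [0.012,-0.036,0,0,0,0],
    [0.014,-0.054,-0.01,0,0,0],
    [0.014,-0.054,-0.015,0,0,0],
  ],
)

```text
clock: 29.45
position: [0.5174, 0.0074, 0.0496]
orientation: [0.002, -0.069, 0.998, 0.001]
wrist_force: [3.9, 3.5, 0.1]
gripper_width: 0.284
```

>>> play_rows(
  commands=[
    [0.002,-0.012,0,0,0,0],
    [0.003,-0.024,0,0,0,0],
    [0.003,-0.024,0,0,0,0],
  ],
)

```text
clock: 29.75
position: [0.5175, 0.0064, 0.0497]
orientation: [0.002, -0.069, 0.998, 0.001]
wrist_force: [4.0, 4.3, -2.1]
gripper_width: 0.281
```

>>> play_rows(
  commands=[
    [0.002,-0.012,0,0,0,0],
    [0.003,-0.024,0,0,0,0],
    [0.003,-0.024,0,0,0,0],
  ],
)

```text
clock: 30.05
position: [0.5177, 0.0052, 0.0496]
orientation: [0.002, -0.069, 0.998, 0.001]
wrist_force: [3.8, 4.5, -1.3]
gripper_width: 0.276
```

>>> play_rows(
  commands=[
    [0.002,-0.012,0,0,0,0],
    [0.003,-0.024,0,0,0,0],
    [0.003,-0.024,0,0,0,0],
  ],
)

```text
clock: 30.35
position: [0.5178, 0.004, 0.0496]
orientation: [0.002, -0.069, 0.998, 0.001]
wrist_force: [3.5, 3.9, -1.3]
gripper_width: 0.283
```

>>> play_rows(
  commands=[
    [0.002,-0.012,0,0,0,0],
    [0.003,-0.024,0,0,0,0],
    [0.003,-0.024,0,0,0,0],
  ],
)

```text
clock: 30.65
position: [0.518, 0.0029, 0.0496]
orientation: [0.002, -0.069, 0.998, 0.001]
wrist_force: [3.5, 4.2, -1.3]
gripper_width: 0.277
```

>>> play_rows(
  commands=[
    [0.001,-0.01,0,0,0,0],
    [0.002,-0.02,0,0,0,0],
    [0.002,-0.02,0,0,0,0],
  ],
)

```text
clock: 30.95
position: [0.518, 0.0027, 0.0497]
orientation: [0.002, -0.069, 0.998, 0.002]
wrist_force: [4.1, 7.9, -1.0]
gripper_width: 0.278
```

>>> play_rows(
  commands=[
    [0,0,0,0,0,0],
    [0,0,0,0,0,0],
    [0,0,0,0,0,0],
    [0,0,0.3,0,0,0],
    [0,0,1.0,0,0,0],
    [0,-0.2,1.9,0,0,0],
    [0.2,-0.5,2.6,0,0,0],
    [0.3,-0.6,2.6,0,0,0],
    [0.3,-0.6,2.6,0,0,0],
  ],
  grip=0.25,
)

```text
clock: 31.85
position: [0.5332, -0.03, 0.1813]
orientation: [0.002, -0.069, 0.998, -0.001]
wrist_force: [0.0, 0.1, -1.8]
gripper_width: 0.628
```

```bash
python3 - <<'E'
from h import *
st,im=snap("wrist","w16"); print(st["clock"],st["position"],yaw(st)[0],st["wrist_force"],st["gripper_width"])
cv2.imwrite("pics/w16z.png",cv2.resize(im["frame"][100:290,150:370],None,fx=3,fy=3,interpolation=cv2.INTER_CUBIC))
E
```

```text
31.85 [ 0.5332374  -0.03003772  0.18134279] 97.9073173615644 [ 0.04963335  0.10548317 -1.80308774] 0.6275737512783168
```

View pics/w16z.png

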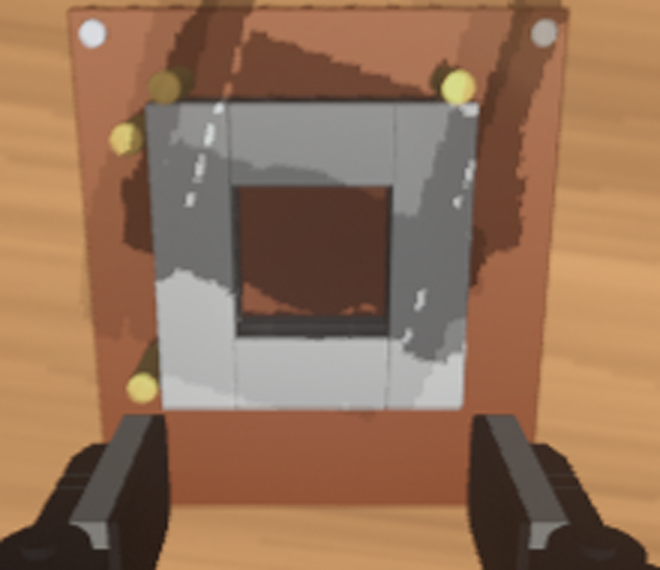

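>>> play_rows(
  commands=[
    [-0.1,0.7,-0.1,0,0,0],
    [-0.23,1.41,-0.5,0,0,0],
    [-0.23,1.41,-1.3,0,0,0],
    [-0.23,1.41,-2.0,0,0,0],
    [-0.23,1.41,-2.4,0,0,0],
    [-0.23,1.41,-2.5,0,0,0],
    [-0.23,1.41,-2.5,0,0,0],
    [-0.23,1.41,-2.5,0,0,0],
  ],
  grip=-1,
)

```text
clock: 32.7
position: [0.5205, 0.0416, 0.0543]
orientation: [0.0, -0.07, 0.998, -0.0]
wrist_force: [0.2, -0.4, 0.9]
gripper_width: -0.0
```

>>> play_rows(
  commands=[
    [0,0,0,0,0,0],
  ],
)

```text
clock: 32.8
position: [0.5214, 0.0414, 0.0553]
orientation: [0.001, -0.07, 0.998, -0.0]
wrist_force: [0.4, -0.2, 1.0]
gripper_width: 0.003
```

>>> play_rows(
  commands=[
    [0.01,-0.06,-0.04,0,0,0],
    [0.02,-0.12,-0.08,0,0,0],
    [0.025,-0.17,-0.08,0,0,0],
    [0.03,-0.22,-0.08,0,0,0],
    [0.03,-0.22,-0.08,0,0,0],
  ],
)

```text
clock: 33.3
position: [0.5218, 0.0301, 0.0499]
orientation: [0.0, -0.069, 0.998, -0.0]
wrist_force: [0.9, -0.2, -0.0]
gripper_width: -0.0
```

>>> play_rows(
  commands=[
    [0.003,-0.02,0,0,0,0],
    [0.006,-0.04,0,0,0,0],
    [0.009,-0.06,0,0,0,0],
    [0.009,-0.06,0,0,0,0],
  ],
)

```text
clock: 33.7
position: [0.5219, 0.0284, 0.0498]
orientation: [-0.0, -0.069, 0.998, 0.001]
wrist_force: [-1.0, 5.3, -0.2]
gripper_width: -0.002
```

Contact at 5 N, z .050 (tip at 25 mm, on the upper pack). Build up to about 12 N.

>>> play_rows(
  commands=[
    [0.002,-0.015,0,0,0,0],
    [0.004,-0.03,0,0,0,0],
    [0.006,-0.045,0,0,0,0],
    [0.006,-0.045,0,0,0,0],
  ],
)

```text
clock: 34.1
position: [0.522, 0.0279, 0.0497]
orientation: [-0.0, -0.069, 0.998, 0.003]
wrist_force: [-0.7, 11.0, 0.8]
gripper_width: 0.001
```

>>> play_rows(
  commands=[
    [0.001,-0.01,0,0,0,0],
    [0.003,-0.02,0,0,0,0],
    [0.003,-0.02,0,0,0,0],
  ],
)

```text
clock: 34.4
position: [0.522, 0.0278, 0.0497]
orientation: [-0.0, -0.069, 0.998, 0.003]
wrist_force: [0.7, 13.2, 1.4]
gripper_width: 0.005
```

>>> play_rows(
  commands=[
    [-0.02,0.15,0,0,0,0],
    [-0.04,0.45,0.1,0,0,0],
    [-0.04,0.45,1.0,0,0,0],
    [0,0.2,1.9,0,0,0],
    [0.1,-0.4,2.6,0,0,0],
    [0.2,-1.0,2.6,0,0,0],
    [0.2,-1.0,2.6,0,0,0],
    [0.2,-1.0,2.6,0,0,0],
    [0.2,-1.0,2.6,0,0,0],
  ],
  grip=0.25,
)

```text
clock: 35.3
position: [0.5316, -0.0252, 0.1788]
orientation: [-0.001, -0.07, 0.998, 0.0]
wrist_force: [-0.9, -0.1, -0.0]
gripper_width: 0.625
```

```bash
python3 - <<'E'
from h import *
st,im=snap("wrist","w17"); print(st["clock"],st["position"],yaw(st)[0],st["wrist_force"],st["gripper_width"])
cv2.imwrite("pics/w17z.png",cv2.resize(im["frame"][110:260,170:340],None,fx=4.4,fy=4,interpolation=cv2.INTER_CUBIC))
_,im=snap("scene"); cv2.imwrite("pics/s17.png",im["frame"])
cv2.imwrite("pics/s17z.png",cv2.resize(im["frame"][160:250,210:330],None,fx=6,fy=6,interpolation=cv2.INTER_CUBIC))
E
```

```text
35.3 [ 0.53160293 -0.02520193  0.17880525] 97.99369770654032 [-0.86767632 -0.13963833 -0.03675431] 0.6247482117254598
```

View pics/w17z.png

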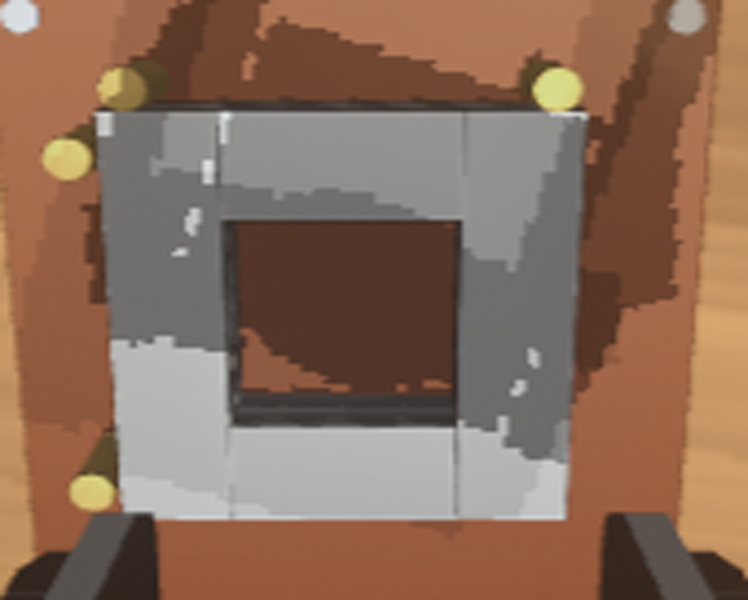

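View pics/s17z.png

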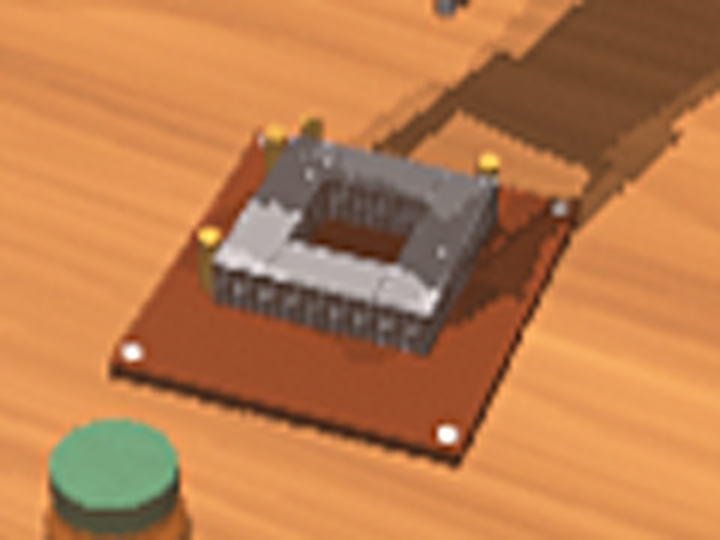

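```bash
python3 - <<'E'
from h import *
st=robot.get_state(); im=robot.get_image("wrist")
z=lambda p:np.array(p)/[4.4,4]+[170,110]-.38
t,a,R,r=fit(PINS,cast(im,z([[558,88],[122,88],[67,158],[93,492]]),.04,st)); print("jig",t,np.degrees(a))
q=lambda p,h:((cast(im,z(p),h,st)[:,:2]-t)@R*1e3).round(1)
print("top",q([[96,113],[588,113],[567,520],[126,518]],.034))
print("joints", q([[222,215],[220,113],[229,428],[232,518],[465,113],[461,222],[459,425],[458,518]],.034))
E
```

```text
jig [ 0.53203706 -0.03069074] 8.146624510910504
top [[-49.  -49.7]
 [-48.9  49.6]
 [ 49.8  49.5]
 [ 49.2 -49.3]]
joints [[-26.2 -25.1]
 [-49.  -24.7]
 [ 25.6 -25.4]
 [ 49.2 -25.6]
 [-49.   24.8]
 [-24.5  24.4]
 [ 24.8  24.8]
 [ 49.3  25. ]]
```

```bash
python3 - <<'E'
from station import robot
print(robot.hand_in(), robot.get_state()["clock"])
E
```

```text
the job is handed in; nothing more can be done
the job is handed in; nothing more can be done
```

The second layer is built and the job is handed in, at about 35 s of the 72 s allowed.

**Bottom layer:** I swivelled the crooked pack about 19° square and slid it onto its -y pin at about 6 N. I then pushed its joint shut towards -x, holding about 13 N.

**Second layer:** I laid pack_c in place_1 and pack_d in place_2, crosswise to the layer beneath. I slid each one up to its pins at 5 to 8 N, then pushed pack_d against pack_c at 13.2 N.

**Last checks:**
- In the wrist and scene views all the joints look closed and the pile looks flush and level.
- The top face's corners measured within about 1 mm of ±50 mm in the jig's frame. The -x side read -49.0, and the whole square read about 1 mm small, so I took that as camera scale. I did not do a separate -x push on the second layer after releasing it; I relied on the pin contact felt while sliding.
- The former, meter and jar were never approached.

**One slip:** before the first push, the closed fingertips pressed on the jig board with about 28 N, because I lowered them a few millimetres too far. That is under the 40 N limit, I lifted off at once, and nothing moved.

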